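# Charge the glaze mill with milling balls and fit its keyed lid

### The job

Get the little glaze mill ready to run: take the dipper of brown milling balls by its handle, bring it over the mill's raised guard wall and tip all six balls into the sunken porcelain bowl, keeping the lip low, about level with the top of the guard or below it, so that they roll in and are not dropped from a height, and without knocking the dipper hard against the mill or touching the balls with the fingers. Stand the empty dipper upright on the table, then take the orange lid by its handle, turn it until its flat matches the flat in the guard, and lower it gently until it lies fully down on the bowl's rim. Leave the other things on the table where they are.

Things in the scene. Friction and masses are not known exactly. Their poses are not given: they have to be found in the camera images.
- mill: Bench mill, fixed to the table; origin on the table on the axis of its well, z up. A grey drum (outside diameter 129 mm, top at z = 100 mm) stands round a sunken white bowl; a blue-green drive pod (90 mm along x, y = 52 to 108 mm, top at z = 82 mm) adjoins it on its +y side, which faces the robot's left within 0.25 rad. Black round base, 134 mm.
- guard_top (a point): Centre of the well at the height of the guard's top edge, 100 mm above the table; axes as the mill's. The well inside the guard wall is D-shaped: radius 56.5 mm, with one flat 49.5 mm from the axis on the +y side (next to the pod, marked by a red dot); its top 9 mm flare by 3 mm. The guard wall stands 34 mm above the bowl's rim.
- bowl_rim (a point): Centre of the bowl's mouth at the height of its rim, 66 mm above the table; axes as the mill's. The mouth has a radius of 45.5 mm; its rim (45.5 to 51.5 mm from the axis) is the seat of the lid. The bowl's floor lies 40 mm lower.
- mill_lid: Loose orange D-shaped lid, 0.18 to 0.29 kg, flat on the table; origin at the centre of its underside, z up. Disc 9 mm thick, radius 54 mm, one flat 47 mm from the centre on its +y side, marked by a white dot (2.5 mm play all round in the well). The flat starts within 1.0 rad of facing the robot's left. Seated, its origin is at bowl_rim and its +y along the mill's +y.
- lid_handle (a point): Where to grip the lid: on its axis, 44 mm above its underside, in the upright black bar handle, which is 48 mm long along the lid's x (parallel to the flat), 14 mm thick along its y (fingers close along y), and rises from the disc to 58 mm above the underside.
- dipper: White enamelled dipper with a blue rim, 0.10 to 0.17 kg, standing with the six balls in it; origin at the centre of its underside, z towards the mouth. Round cup 52 mm high, 75 mm wide at the mouth, 52 at the foot, and a black handle towards its own -x, which points to the robot's left, up to 0.6 rad towards the robot. Grip the handle firmly (30 N): the cup hangs out from it.
- dipper_mid (a point): Point on the cup's axis 28 mm above its underside. The wall flares by 12 degrees, so the smooth balls stay in up to a tilt of about 75 degrees and are all out at about 95 to 100.
- dipper_lip (a point): Point on the lip oppopoint the handle, 37.5 mm from the axis, 52 mm above the underside; axes as the dipper's.
- dipper_handle (a point): Where to grip the dipper: in its straight handle bar, 85 mm from the cup's axis, 42 mm above the underside; fingers close along the dipper's y. The bar is 15 mm thick along y, 22 mm high (z = 31 to 53 mm) and reaches from 48 to 128 mm from the axis.
- ball_1_center (a point): Centre of brown ceramic milling ball 1 of 6: diameter 20 mm, 15 g; starts in the dipper.
- ball_2_center (a point): Centre of brown ceramic milling ball 2 of 6: diameter 20 mm, 15 g; starts in the dipper.
- ball_3_center (a point): Centre of brown ceramic milling ball 3 of 6: diameter 20 mm, 15 g; starts in the dipper.
- ball_4_center (a point): Centre of brown ceramic milling ball 4 of 6: diameter 20 mm, 15 g; starts in the dipper.
- ball_5_center (a point): Centre of brown ceramic milling ball 5 of 6: diameter 20 mm, 15 g; starts in the dipper.
- ball_6_center (a point): Centre of brown ceramic milling ball 6 of 6: diameter 20 mm, 15 g; starts in the dipper.
- paint_jar_1: Paint jar with a blue cap, 42 mm wide, 82 mm high, loose, a bystander at the back right, behind three fixed red-lidded jars (66 mm wide, up to 120 mm high, centred at x, y = 0.475, -0.185; 0.555, -0.155; 0.555, -0.235 m) that stand right of the mill; to be left alone. Origin at its foot.
- paint_jar_8: Loose paint jar with a blue cap, 42 mm wide, 86 mm high, a bystander on the right; to be left alone. Origin at its foot.
- sanding_block: Red-brown sanding block, 60 x 95 x 26 mm, loose, a bystander on the left; to be left alone. Origin at its underside. Fixed nearby: paint jars 42 mm wide and 87 mm high at x, y = 0.37, 0.055; 0.38, 0.112; 0.425, 0.18; 0.382, 0.252; 0.365, 0.432 m, and a tub with brushes 170 mm high at 0.565, 0.185 m.
Not all that is in view belongs to the job. What is shaped like the mill_lid but pink is not meant.

How it is judged:
By the outcome, as a careful person would: the job done as asked, in the order asked, and still so for the second after the job is handed in, with the robot touching nothing.
It also fails if it takes over 72 s, if anything falls off the work surface, if the arm or the gripper's body presses on something with over 40 N, if the wrist force passes 120 N, or if a joint passes its speed limit or range.

### The arm

A 6-joint arm with a two-finger parallel gripper is mounted at the origin on the work surface; the furniture and walls round the work are solid. World frame = base frame: x ahead of the robot, y to its left, z up, the work surface at z = 0. Lengths are in m, angles in rad, forces in N, time in s.
With the tool pointing down it reaches from about 0.3 to 0.775 m from the base axis. Payload 14.6 kg.
Tool frame: the origin (TCP) lies on the centre line of the jaws, within the pads' length; the fingertips stand ctrl.tips_ahead ahead of it and the grasp point (between the pads) lies 11 mm behind it (ctrl.tips_ahead is the distance from the TCP to the fingertips, in m); z points along the fingers, y is the line along which they close (so a half turn about z gives the same grasp; the last joint's range is limited). The gripper opens to 94 mm and grips with 3 to 60 N. Pads are 16 mm wide; open, the fingers measure 119 mm over their backs; the gripper's body (75 mm by 177 mm) begins 78 mm behind the grasp point.
Start: joints at [1.056, 0.3, 1.521, -0, 1.321, -0.067], TCP at [0.238, 0.496, 0.176] pointing down, gripper open.
Joint ranges: [-3.03, 3.03], [-0.79, 2.21], [0.23, 2.52], [-1.04, 4.18], [0, 3.07], [-2.55, 2.55]. Speed limits (rad/s): [2.22, 2.22, 2.57, 3.14, 3.14, 3.14].

### API

Orientations are given as a unit quaternion [w, x, y, z].
In Python, from cell import ctrl, readout, read_camera, spotter gives the robot as it stands. The module is installed in compiled form; this text tells all that it offers. Calls block until the motion is done:
- ctrl.reach(position, orientation): joint-space move of the TCP to a pose.
- ctrl.movel(position, rotation=None, rate=0.15, contact_N=None): straight line of the TCP; rotation=None keeps the orientation; rate is the mean speed in m/s. With contact_N (N) it stops when the force on the tool has changed by that much, and returns True; else False.
- ctrl.goto_joints(angles): joint-space move.
- ctrl.move_gripper(opening, newtons=None): opening from 0.0 (shut) to 1.0 (fully open); newtons is the grip in N (None keeps the last); returns when the fingers have stopped.
- ctrl.pause(seconds).
- ctrl.inverse_kinematics(position, orientation): joint angles nearest the present ones, or None.
- readout.state(): the state.
- read_camera(name): name is "scene" or "top" or "wrist"; returns a dict with "color" (384x512x3 uint8, red, green, blue), "vfov" (degrees; the focal length in pixels is half the picture's height over the tangent of half this angle, whatever the lens; pixels are square), "cx", "cy" (the principal point, pixels), "pose" (4x4, takes a point from camera to world coordinates); the wrist camera has in their place "T_tool_cam" (4x4, takes a point from camera to tool coordinates, whose origin is the TCP and whose axes are the flange's). Camera axes: x right, y up, looking along -z (the intrinsics and any distortion apply to the point x, -y, -z); pixel columns grow to the right and rows downward; lengths in m; the calibration is good to about 2 mm. A picture is of the moment at which its call begins: read the wrist's pose just before it. There is no depth.
A pose or a line that the arm cannot do raises ctrl.Unreachable and nothing moves.
- ctrl.job_done(): hands the job in; it is judged then, once.
Trained networks look in a picture, given as the dict that the camera call returned (one of the last four; its "shot" number tells which), for a name from the list of things; names that differ only in an ending like _2 or _b are one class to them, and where a whole thing is asked for, a point or a joint stands for the part that bears it (a point fixed in the world has none). Each returns a list of dicts, best first, with "confidence" (0 to 1); they miss things now and then, are a little off and sometimes report something else, mostly with a low value. They report only what shows in the picture. A call takes as long as a camera call. They do not tell look-alikes from the thing itself.
- spotter.spot_in(picture, label): "pixel" ([column, row] in pixels, amid what is visible of it).
- spotter.mark_of(picture, label): "pixel" ([column, row] in pixels: a listed point, or the origin of a listed thing).
The state is a dict: "time_s": time; "joint_pos": joint angles; "qd": joint speeds; "joint_efforts": joint torques, N m; "position": TCP position; "ee_rot": TCP orientation; "wrist_force": force on the tool from outside, world axes, zero at the start; "moment": the same for the moment, N m; "finger_gap": opening from 0.0 (shut) to 1.0 (fully open); "gripper_force": force on a finger pad.
Only numpy, scipy, OpenCV 4.12 (cv2) and the standard library are available. Lean on these libraries where they do the work, as an engineer would, in place of code of your own. Each camera call takes 0.05 s, during which the arm holds its last target. There are 200 camera calls.

## Working session

There is one attempt and no reset: what is moved stays moved. The work goes in short steps, each a Python script; the robot and the scene stay as the last script left them, time stands still between calls to the robot, and variables do not carry over. Pictures are saved under pics/ and viewed, at most 10 in all, crops included, and the job is handed in when it is done.

```bash
mkdir -p pics; ls
cat > h.py <<'E'
import numpy as np, cv2
from cell import ctrl, readout, read_camera, spotter
def save(p,n): cv2.imwrite('pics/'+n,cv2.cvtColor(p['color'],cv2.COLOR_RGB2BGR))
E
python3 - <<'E'
from h import *
s=read_camera('scene');t=read_camera('top')
both=np.vstack([s['color'],t['color']])
save(s,'s0.png');save(t,'t0.png')
for n,p in(('scene',s),('top',t)):
    print(n,{k:(v if k!='pose' else np.round(v,3).tolist()) for k,v in p.items() if k!='color'})
    for l in ['mill','guard_top','bowl_rim','mill_lid','lid_handle','dipper','dipper_handle','dipper_lip','dipper_mid','paint_jar_8','sanding_block']:
        print(l,[(np.round(d['pixel'],1).tolist(),round(d['confidence'],2)) for d in spotter.mark_of(p,l)][:4])
w=read_camera('wrist');print({k:v for k,v in w.items() if k!='color'});print(readout.state(),ctrl.tips_ahead)
E
```

```text
pics
scene {'vfov': 47.30045765728839, 'cx': 256.74954413423416, 'cy': 192.0295616044849, 'pose': [[0.459, 0.637, -0.619, -0.429], [-0.889, 0.318, -0.331, -0.495], [-0.014, 0.702, 0.712, 1.121], [0.0, 0.0, 0.0, 1.0]], 'shot': 1}
mill [([259.5, 202.6], 0.95)]
guard_top [([253.2, 180.0], 0.82)]
bowl_rim [([260.2, 188.4], 0.85)]
mill_lid [([259.5, 249.1], 0.9), ([308.3, 257.8], 0.62), ([184.0, 172.5], 0.36)]
lid_handle [([304.8, 249.0], 0.95), ([259.0, 237.5], 0.72), ([261.4, 185.7], 0.52)]
dipper [([184.5, 177.6], 0.93)]
dipper_handle [([166.9, 165.3], 0.94)]
dipper_lip [([196.4, 172.5], 0.96), ([186.7, 173.9], 0.71)]
dipper_mid [([186.9, 173.7], 0.75), ([258.9, 187.3], 0.38)]
paint_jar_8 [([370.5, 258.0], 0.52)]
sanding_block [([160.1, 215.6], 0.81)]
top {'vfov': 51.47765885942196, 'cx': 258.8987370037526, 'cy': 201.31097112974632, 'pose': [[-0.017, 0.996, -0.089, 0.372], [-1.0, -0.016, 0.009, -0.02], [0.008, 0.089, 0.996, 1.217], [0.0, 0.0, 0.0, 1.0]], 'shot': 2}
mill [([249.4, 193.6], 0.97), ([152.9, 199.2], 0.67), ([386.8, 209.0], 0.52)]
guard_top [([247.9, 190.5], 0.65)]
bowl_rim 
[... 911 characters left out ...]
ay([ 1.05640919e+00,  2.99915270e-01,  1.52100199e+00,  1.10431586e-05,
        1.32071448e+00, -6.65722432e-02]), 'qd': array([ 7.48466904e-05,  5.98033841e-04,  4.48818594e-04, -3.95072385e-04,
       -1.58349531e-04, -2.07224190e-04]), 'joint_efforts': array([ 1.01629670e-03, -5.31642008e+01, -3.52938724e+01,  7.10076769e-02,
        2.10419332e-02, -1.18355689e-05]), 'position': array([0.23812654, 0.49576049, 0.17573636]), 'ee_rot': array([-1.07233037e-05,  2.22042549e-01,  9.75036977e-01, -1.71930025e-05]), 'wrist_force': array([ 0.42207626, -0.12617782, -0.11722505]), 'moment': array([ 0.02803752, -0.00481593,  0.00154639]), 'gripper_force': 0.0, 'finger_gap': 1.0009473702663234} 0.008
```

Run:
```python
import cv2,numpy as np
t=cv2.imread('pics/t0.png');s=cv2.imread('pics/s0.png')
cv2.imwrite('pics/t0c.png',cv2.resize(t[110:310,80:347],None,fx=3,fy=3,interpolation=cv2.INTER_CUBIC)[:600,:800])
cv2.imwrite('pics/s0c.png',cv2.resize(s[110:310,130:397],None,fx=3,fy=3,interpolation=cv2.INTER_CUBIC)[:600,:800])
```

```text
(no output)
```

View pics/t0c.png

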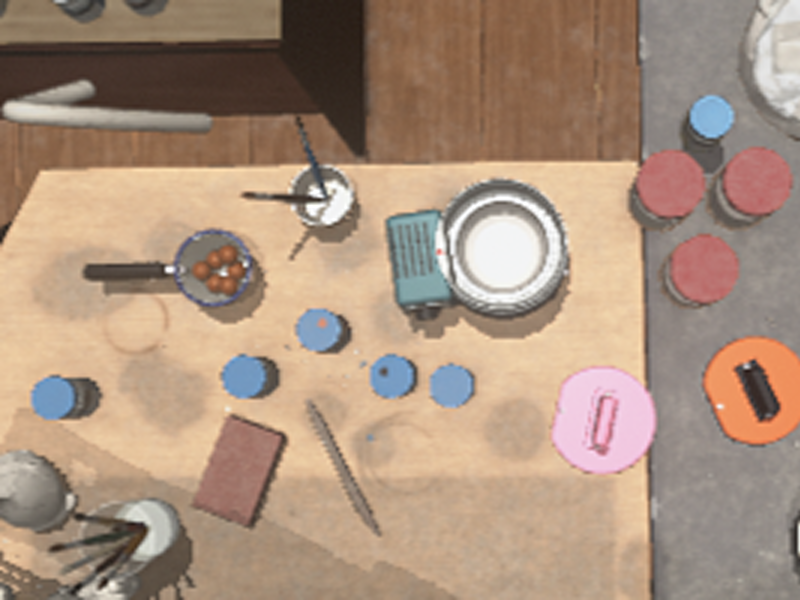

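View pics/s0c.png

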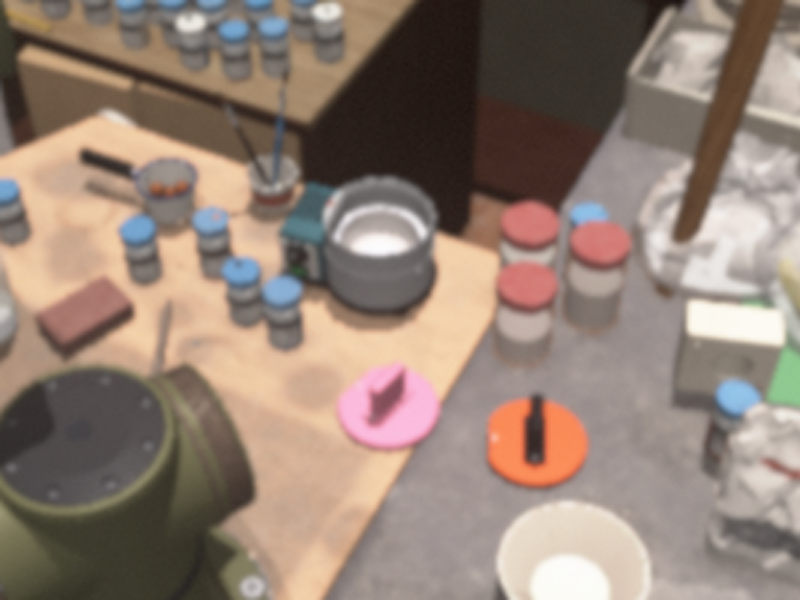

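```bash
cat >> h.py <<'E'
def ray(p,uv,z):
    uv=np.asarray(uv,float).reshape(-1,2); f=p['color'].shape[0]/2/np.tan(np.radians(p['vfov'])/2)
    d=np.c_[(uv[:,0]-p['cx'])/f,-(uv[:,1]-p['cy'])/f,-np.ones(len(uv))]@p['pose'][:3,:3].T
    o=p['pose'][:3,3]; return (o+d*((z-o[2])/d[:,2])[:,None])[:,:2]
def proj(p,X):
    X=np.asarray(X,float).reshape(-1,3); f=p['color'].shape[0]/2/np.tan(np.radians(p['vfov'])/2)
    c=(X-p['pose'][:3,3])@p['pose'][:3,:3]; return np.c_[p['cx']-f*c[:,0]/c[:,2],p['cy']+f*c[:,1]/c[:,2]]
def blobs(p,f,amin=20,box=None):
    hsv=cv2.cvtColor(p['color'],cv2.COLOR_RGB2HSV).astype(int); m=f(*hsv.transpose(2,0,1)).astype(np.uint8)
    if box: k=np.zeros_like(m); k[box[1]:box[3],box[0]:box[2]]=1; m*=k
    n,l,st,c=cv2.connectedComponentsWithStats(m)
    return [(c[i],st[i,4],np.argwhere(l==i)[:,::-1]) for i in range(1,n) if st[i,4]>=amin]
E
python3 - <<'E'
from h import *
s=read_camera('scene');t=read_camera('top')
import pickle;pickle.dump((s,t),open('st.pkl','wb'))
J=np.array([[.37,.055],[.38,.112],[.425,.18],[.382,.252],[.365,.432]])
for n,p in(('top',t),('scene',s)):
    B=[ray(p,b[0],.087)[0] for b in blobs(p,lambda h,s,v:(h>98)&(h<118)&(s>90)&(v>90),25)]
    for j in J:
        d=[b for b in B if np.hypot(*(b-j))<.03]; print(n,j,np.round(d,4).tolist(), np.round(proj(p,[*j,.087]),1))
for n,p in(('top',t),('scene',s)):
    for b in blobs(p,lambda h,s,v:(h>3)&(h<15)&(s>200)&(v>150),200): print(n,'orange',b[0],b[1],ray(p,b[0],.009), np.r_[b[2].min(0),b[2].max(0)])
c=[255-0]
a=t['color'][225:262,308:352]
cv2.imwrite('pics/c1.png',np.hstack([cv2.resize(cv2.cvtColor(x,cv2.COLOR_RGB2BGR),(400,590),interpolation=cv2.INTER_NEAREST)[:590] for x in (t['color'][220:264,316:346],t['color'][160:224,204:248])]))
E
```

```text
top [0.37  0.055] [] [[229.4 237.9]]
top [0.38  0.112] [[0.3794, 0.1091]] [[209.2 234.7]]
top [0.425 0.18 ] [] [[185.1 219.2]]
top [0.382 0.252] [[0.3815, 0.2481]] [[159.5 234.8]]
top [0.365 0.432] [[0.3649, 0.4268]] [[ 95.4 242. ]]
scene [0.37  0.055] [] [[223.3 204.8]]
scene [0.38  0.112] [[0.3675, 0.1042]] [[209.8 197.1]]
scene [0.425 0.18 ] [] [[199.7 182.1]]
scene [0.382 0.252] [[0.3713, 0.2409]] [[174.9 183.4]]
scene [0.365 0.432] [[0.3537, 0.419]] [[129.6 170.5]]
```

Run:
```python
import cv2,numpy as np
t=cv2.imread('pics/t0.png')
f=lambda a:cv2.resize(a,None,fx=8,fy=8,interpolation=cv2.INTER_CUBIC)
A=f(t[216:266,308:358]);B=f(t[162:222,204:254]);C=f(t[176:226,100:180][:,:])
out=np.zeros((600,800,3),np.uint8);out[:400,:400]=A;out[:480,400:]=B
cv2.imwrite('pics/c1.png',out)
```

```text
(no output)
```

View pics/c1.png

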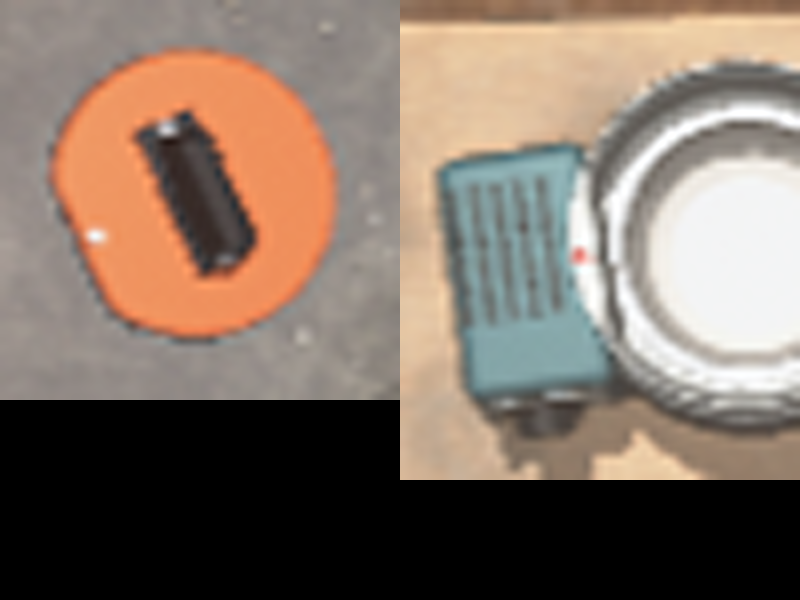

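The top view shows two D-shaped lids: pink at about (281,249) px and orange at about (332,240) px. The orange one fits the description: black bar handle, and a white dot on its flat at (320,245). The mill is at (248,193) with its red dot at (226,194). The dipper is at (151,199) with its handle to the left and the balls in it.

Next I'll look from closer with the wrist camera and check which grip tilts the arm can reach.

```bash
cat >> h.py <<'E'
from scipy.spatial.transform import Rotation as R
def Rdown(psi):
    y=np.array([np.cos(psi),np.sin(psi),0]);z=np.array([0,0,-1.]);return np.c_[np.cross(y,z),y,z]
def quat(M): q=R.from_matrix(M).as_quat(); return np.r_[q[3],q[:3]]
def mat(q): return R.from_quat([q[1],q[2],q[3],q[0]]).as_matrix()
def Rdip(th,b): # dipper orientation: +x along (sin b,-cos b), tipped th about its y
    x=np.array([np.sin(b),-np.cos(b),0]);y=np.array([np.cos(b),np.sin(b),0]);z=np.array([0,0,1.])
    return np.c_[x,y,z]@R.from_euler('y',th).as_matrix()
HAND=np.array([-.085,0,.042]); LIP=np.array([.0375,0,.052])
def Rtool(Rd,al,s): # tool in dipper frame: z=(sin al,0,-cos al), y=s*y
    z=np.array([np.sin(al),0,-np.cos(al)]);y=np.array([0,s,0.]);return Rd@np.c_[np.cross(y,z),y,z]
def tool_for(ref,P,th,b,al,s,hand=HAND): # TCP pose that puts dipper point ref at P; grasp point 11 mm behind TCP
    Rd=Rdip(th,b);Rt=Rtool(Rd,al,s);return P+Rd@(hand-ref)+Rt[:,2]*.011,quat(Rt)
E
python3 - <<'E'
from h import *
import pickle;s,t=pickle.load(open('st.pkl','rb'))
for b in blobs(t,lambda h,s,v:(h>3)&(h<15)&(s>110)&(v>150),200): print('orange',b[0],b[1],ray(t,b[0],.009), np.r_[b[2].min(0),b[2].max(0)])
lid=ray(t,[332.,240.3],.009)[0];mill=ray(t,[247.4,191.5],.1)[0];dip=ray(t,[151,199.3],.052)[0]
print('lid',lid,'mill',mill,'dip',dip,'reddot',ray(t,[226.25,194],.1),'hand',ray(t,[[108.5,200],[134,200]],.053))
q0=readout.state()['joint_pos']
for s_ in(1,-1):
  for al in np.radians([0,20,35,45,55,65]):
    out=[]
    for bp in (-.5,-.25,0,.25,.5):
      u=np.array([np.sin(bp),-np.cos(bp),0]);seq=[]
      seq+= [tool_for(HAND,np.r_[dip+[0,.085],.042],0,0.05,al,s_)]
      seq+= [tool_for(LIP,np.r_[mill,.17]-.036*u,np.radians(60),bp,al,s_)]
      seq+= [tool_for(LIP,np.r_[mill,.105]-.036*u,np.radians(a),bp,al,s_) for a in(65,85,105)]
      qs=[ctrl.inverse_kinematics(*x) for x in seq]
      out.append(''.join('x' if q is None else '.' for q in qs)+('' if any(q is None for q in qs) else ' %.1f'%np.abs(np.diff(qs,axis=0)).max()))
    print(s_,np.degrees(al).round(),out)
E
```

```text
orange [332.0470297  239.40965347] 808 [[ 0.36019015 -0.24971872]] [314 222 349 257]
lid [ 0.3575151  -0.24948795] mill [0.49954377 0.00221489] dip [0.48650629 0.28595805] reddot [[0.49340163 0.0618909 ]] hand [[0.48633668 0.40976273]
 [0.48514425 0.33533742]]
1 0.0 ['..... 1.1', '..... 1.0', '..... 1.1', '..... 1.2', '..... 1.3']
1 20.0 ['..... 1.0', '..... 1.0', '..... 1.1', '..... 1.3', '..... 1.4']
1 35.0 ['..... 0.9', '..... 0.9', '..... 1.0', '..... 1.2', '..... 1.4']
1 45.0 ['..... 0.8', '..... 0.8', '..... 0.9', '..... 1.1', '..... 1.4']
1 55.0 ['..... 0.8', '..... 0.9', '..... 0.9', '..... 1.0', '..... 1.3']
1 65.0 ['..... 0.9', '..... 0.9', '..... 1.0', '..... 1.1', '..... 1.2']
-1 0.0 ['xxx..', 'xx...', 'xx...', 'x....', 'x....']
-1 20.0 ['.xxx.', '.xx..', '.xx..', '.x...', '..... 4.8']
-1 35.0 ['.xxx.', '.xxx.', '.xxx.', '.xx..', '..... 4.9']
-1 45.0 ['.xxxx', '.xxx.', '.xxx.', '.xx..', '.x...']
-1 55.0 ['.xxxx', '.xxxx', '.xxx.', '.xxx.', '.xx..']
-1 65.0 ['...xx', '.xxxx', '.xxxx', '.xxx.', '.xx..']
```

```bash
cat >> h.py <<'E'
def wrist():
    st=readout.state();T=np.eye(4);T[:3,:3]=mat(st['ee_rot']);T[:3,3]=st['position']
    p=read_camera('wrist');p['pose']=T@p['T_tool_cam'];return p
E
python3 - <<'E'
from h import *
import pickle
P=[]
for c,z,psi in (((.486,.30),.30,.0),((.4995,.0022),.36,0),((.359,-.2495),.28,-.3)):
    Rt=Rdown(psi); ctrl.reach(np.r_[np.array(c)+.05*Rt[:2,0],z],quat(Rt)); ctrl.pause(.2)
    P.append(wrist())
    for l,h in (('dipper_handle',.042),('dipper_lip',.052),('dipper',0),('guard_top',.1),('bowl_rim',.066),('mill_lid',0),('lid_handle',.044)):
        if (len(P)==1)==(l[:3]=='dip') and (len(P)==3)==('lid' in l):
            print(l,[(np.round(ray(P[-1],d['pixel'],h)[0],4).tolist(),np.round(d['pixel']).tolist(),round(d['confidence'],2)) for d in spotter.mark_of(P[-1],l)[:2]])
pickle.dump(P,open('w.pkl','wb'))
ims=[cv2.cvtColor(p['color'],cv2.COLOR_RGB2BGR) for p in P]
out=np.zeros((600,800,3),np.uint8)
for i,a in enumerate(ims): out[300*(i//2):300*(i//2)+300,400*(i%2):400*(i%2)+400]=cv2.resize(a,(400,300),interpolation=cv2.INTER_AREA)
cv2.imwrite('pics/w.png',out)
print(readout.state()['time_s'])
E
```

```text
dipper_handle [([0.4874, 0.3715], [256.0, 142.0], 0.85), ([0.4895, 0.3067], [258.0, 188.0], 0.17)]
dipper_lip [([0.4906, 0.255], [259.0, 225.0], 0.82)]
dipper [([0.4872, 0.2942], [256.0, 190.0], 0.57)]
guard_top [([0.502, 0.0052], [257.0, 191.0], 0.58)]
bowl_rim [([0.4991, 0.0053], [255.0, 185.0], 0.67)]
mill_lid [([0.3678, -0.2452], [259.0, 184.0], 0.86), ([0.332, -0.0935], [202.0, 89.0], 0.85)]
lid_handle [([0.3562, -0.2452], [251.0, 195.0], 0.94), ([0.3306, -0.0919], [195.0, 87.0], 0.58)]
5.9417
```

View pics/w.png

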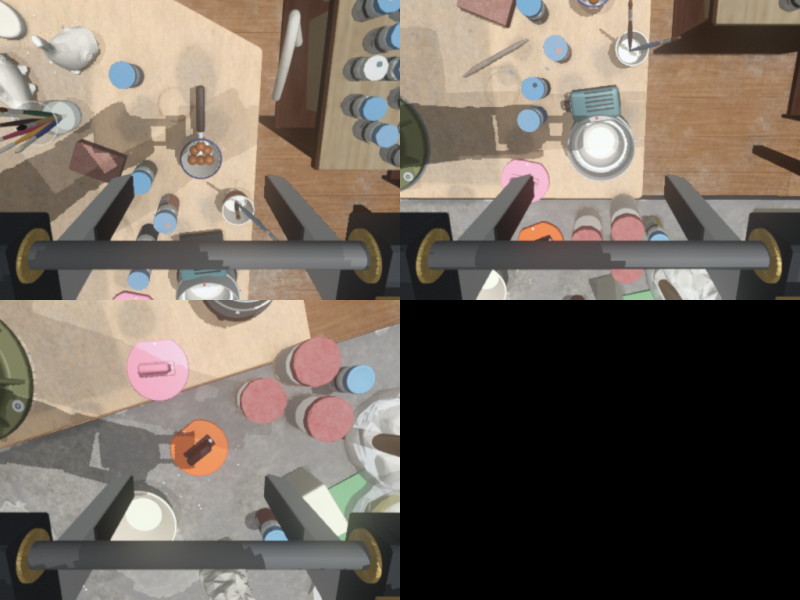

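```bash
cat > fit.py <<'E'
from h import *
from scipy.optimize import minimize
def pts(P,x):
    c,s=np.cos(x[2]),np.sin(x[2]);P=np.array(P,float);return np.c_[x[0]+c*P[:,0]-s*P[:,1],x[1]+s*P[:,0]+c*P[:,1],P[:,2]]
A=np.linspace(0,2*np.pi,180,endpoint=False)
circ=lambda r,z,a=A:np.c_[r*np.cos(a),r*np.sin(a),np.full(len(a),z)]
def D(r,f,z): c=circ(r,z);c[:,1]=np.minimum(c[:,1],f);return c
def maskfit(p,m,P,x0):
    K=8;M=cv2.resize(m.astype(np.uint8)*255,None,fx=K,fy=K,interpolation=cv2.INTER_LINEAR)>127
    def cost(x):
        h=cv2.convexHull(((proj(p,pts(P,x))+.5)*K).astype(np.float32)).round().astype(np.int32)
        Q=np.zeros(M.shape,np.uint8);cv2.fillPoly(Q,[h],1);return (Q.astype(bool)^M).sum()/K/K
    r=minimize(cost,x0,method='Nelder-Mead',options=dict(initial_simplex=np.array(x0)+np.vstack([np.zeros(3),np.diag([.006,.006,.1])]),xatol=1e-4));return r.x,r.fun
def gradfit(p,sets,x0,sg=1.0):
    g=cv2.GaussianBlur(cv2.cvtColor(p['color'],cv2.COLOR_RGB2GRAY).astype(np.float32),(0,0),sg)
    G=np.minimum(np.hypot(cv2.Sobel(g,5,1,0),cv2.Sobel(g,5,0,1)),150).astype(np.float32)
    def cost(x): return -sum(cv2.remap(G,*[proj(p,pts(P,x))[:,i].astype(np.float32).reshape(-1,1) for i in(0,1)],cv2.INTER_CUBIC).mean() for P in sets)
    r=minimize(cost,x0,method='Nelder-Mead',options=dict(initial_simplex=np.array(x0)+np.vstack([np.zeros(3),np.diag([.005,.005,.08])]),xatol=1e-4));return r.x,r.fun
def lidfit(p,x0):
    f=lambda h,s,v:(h>=2)&(h<16)&(s>110)&(v>90)
    u=proj(p,[*x0[:2],.009])[0]
    b=max((b for b in blobs(p,f,60) if np.hypot(*(b[0]-u))<25),key=lambda b:b[1])
    m=np.zeros(p['color'].shape[:2],np.uint8);cv2.fillPoly(m,[cv2.convexHull(b[2].astype(np.int32))],1)
    return maskfit(p,m,np.vstack([D(.054,.047,.009),D(.054,.047,0.)]),x0)
e=np.linspace(-.045,.045,60)
pod=np.vstack([np.c_[e,0*e+.108,0*e+.082]]+[np.c_[np.full(30,sx),np.linspace(.06,.108,30),np.full(30,.082)] for sx in(-.045,.045)])
def millfit(p,x0,sets=None):
    return gradfit(p,sets or [circ(.0645,.1),circ(.0455,.066),pod],x0)
def reddot(p,u0): return min((b for b in blobs(p,lambda h,s,v:((h<6)|(h>172))&(s>90)&(v>120),2) if np.hypot(*(b[0]-u0))<8),key=lambda b:np.hypot(*(b[0]-u0)),default=None)
E
python3 - <<'E'
from fit import *
import pickle
s,t=pickle.load(open('st.pkl','rb'));wd,wm,wl=pickle.load(open('w.pkl','rb'))
for n,p in (('w',wl),('t',t),('s',s)):
    print('lid',n,*lidfit(p,[.359,-.247,.4]))
for n,p in (('w',wm),('t',t),('s',s)):
    x,c=millfit(p,[.5,.004,.06]);print('mill',n,x,c)
    for nm,S in (('o',circ(.0645,.1)),('b',circ(.0455,.066)),('pod',pod)): print('   ',nm,millfit(p,x,[S])[0].round(4))
    u=proj(p,pts([[0,.06,.1]],x))[0];r=reddot(p,u)
    if r: q=ray(p,r[0],.1)[0]-x[:2];print('   dot',u,r[0],np.hypot(*q),np.arctan2(-q[0],q[1]))
for n,p in (('w',wd),('t',t),('s',s)):
    x,c=gradfit(p,[circ(.0375,.052)],[.487,.288,0]);print('dip',n,x[:2],c)
    # handle axis: dark pixels
    u=proj(p,[[.49,.43,.05],[.49,.33,.05]]);lo=u.min(0)-12;hi=u.max(0)+12
    b=max(blobs(p,lambda h,s,v:v<75,10,[int(lo[0]),int(lo[1]),int(hi[0]),int(hi[1])]),key=lambda b:b[1])
    w=ray(p,b[2],.05);c=w.mean(0);d=np.linalg.svd(w-c)[2][0] if len(w)<5000 else 0;d=d*np.sign(d[1]);ex=(w-c)@d
    print('   handle c',c,'d',d,'ang from +y toward -x',np.arctan2(-d[0],d[1]),'len',np.ptp(ex),'from axis',np.hypot(*(c-x[:2])),'dir via centre',np.arctan2(-(c-x[:2])[0],(c-x[:2])[1]))
E
```

```text
lid w [ 0.35945684 -0.2487601   0.40026846] 67.578125
lid t [ 0.3602216  -0.24860288  0.4149759 ] 23.109375
lid s [ 0.35981818 -0.2486082   0.41919581] 18.671875
mill w [0.50164593 0.00602249 0.12002256] -274.12908935546875
    o [0.4993 0.0097 0.1459]
    b [0.5023 0.0046 0.1296]
    pod [0.5024 0.0062 0.1299]
   dot [251.25667113 147.97525223] [251.5 150.5] 0.05651909551083014 0.12162179865760109
mill t [0.50140787 0.00404559 0.1147633 ] -394.6404724121094
    o [0.5012 0.0052 0.1404]
    b [0.5016 0.0037 0.0867]
    pod [0.5024 0.0042 0.1263]
   dot [225.6212598  193.60920137] [226.  193.5] 0.05890438250405961 0.11190893730248887
mill s [0.5075968  0.00898469 0.21699837] -368.4039611816406
    o [0.5028 0.0057 0.287 ]
    b [0.51   0.0127 0.1999]
    pod [0.5096 0.0088 0.2368]
dip w [0.48961564 0.28529156] -122.2730484008789Traceback (most recent call last):
  File "<stdin>", line 15, in <module>
ValueError: max() iterable argument is empty
```

Run:
```python
from fit import *
import pickle
s,t=pickle.load(open('st.pkl','rb'));wd,wm,wl=pickle.load(open('w.pkl','rb'))
for n,p in (('w',wd),('t',t),('s',s)):
    x,c=gradfit(p,[circ(.0375,.052)],[.4885,.286,0]);print('dip',n,x[:2],c)
    u=proj(p,[[.49,.43,.05],[.49,.33,.05]]);lo=u.min(0)-10;hi=u.max(0)+10
    B=blobs(p,lambda h,s,v:v<100,15,[int(lo[0]),int(lo[1]),int(hi[0]),int(hi[1])])
    for b in B:
        w=ray(p,b[2],.05);c=w.mean(0);d=np.linalg.svd(w-c,full_matrices=False)[2][0];d=d*np.sign(d[1]);ex=(w-c)@d
        print('   handle',b[1],'c',c.round(4),'ang',np.arctan2(-d[0],d[1]).round(3),'len',np.ptp(ex).round(3),'from axis',np.hypot(*(c-x[:2])).round(4),'via centre',np.arctan2(-(c-x[:2])[0],(c-x[:2])[1]).round(3))
```

```text
dip w [0.48956019 0.28534466] -122.17701721191406
   handle 266 c [0.4848 0.3606] ang 0.102 len 0.064 from axis 0.0754 via centre 0.063
dip t [0.48997041 0.2895443 ] -110.81067657470703
   handle 141 c [0.4855 0.3733] ang -0.012 len 0.079 from axis 0.0839 via centre 0.053
dip s [0.48820869 0.28750394] -109.57293701171875
   handle 59 c [0.4786 0.3678] ang -0.007 len 0.072 from axis 0.0809 via centre 0.119
```

```bash
cat >> h.py <<'E'
AL=np.radians(40);YAW=.05;DIP=np.array([.4893,.2865,0]);MILL=np.array([.5016,.005,0]);MYAW=.118
E
python3 - <<'E'
from h import *
H=DIP+Rdip(0,YAW)@HAND
print(H)
pos,q=tool_for(HAND,H,0,YAW,AL,1)
ctrl.move_gripper(.6)
ctrl.reach(pos+[0,0,.26],q); ctrl.movel(pos+[0,0,.05],rate=.25)
print('contact',ctrl.movel(pos,rate=.08,contact_N=6),readout.state()['position']-pos,readout.state()['wrist_force'])
p=wrist();save(p,'g.png')
ctrl.move_gripper(0.,30);st=readout.state();print(st['finger_gap']*94,st['gripper_force'],st['wrist_force'])
ctrl.movel(pos+[0,0,.03],rate=.05);ctrl.pause(.3);st=readout.state();print(st['wrist_force'],st['moment'],st['time_s'])
s=read_camera('scene');save(s,'lift.png')
a=cv2.imread('pics/g.png');b=cv2.resize(cv2.imread('pics/lift.png')[120:260,130:317],(400,300))
o=np.zeros((300,800,3),np.uint8);o[:,:400]=cv2.resize(a,(400,300));o[:,400:]=b;cv2.imwrite('pics/g2.png',o)
E
```

```text
[0.48505177 0.37139377 0.042     ]
contact False [0.0001637  0.00015283 0.00031883] [-0.00554477 -0.14635088 -0.05667374]
0.46293929082031743 0.5846066982485354 [-0.76188263  1.33968096  1.29738829]
[ 0.8978967  -0.6689983   0.52176045] [ 0.27036112  0.03317402 -0.00998577] 12.825
```

View pics/g2.png

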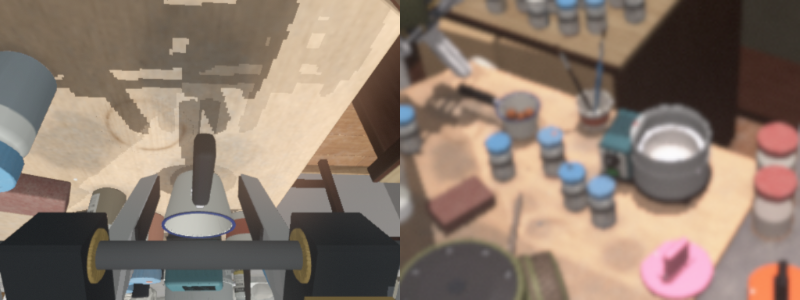

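The gripper closed on nothing, with a gap of 0.5 mm, and the dipper is still standing with its balls. I'll project the model into that wrist picture to find the error.

Run:
```python
from h import *
st=readout.state();print(st['position'],mat(st['ee_rot']).round(3).tolist())
w=read_camera('wrist')
H=DIP+Rdip(0,YAW)@HAND
pos,q=tool_for(HAND,H,0,YAW,AL,1)
T=np.eye(4);T[:3,:3]=mat(q);T[:3,3]=pos;w['pose']=T@w['T_tool_cam']
Rd=Rdip(0,YAW)
a=cv2.imread('pics/g.png')
for d in ([-.128,0,.042],[-.085,0,.042],[-.048,0,.042],[0,0,.052],[.0375,0,.052],[-.0375,0,.052],[0,.0375,.052],[0,-.0375,.052],[0,0,0]):
    u=proj(w,DIP+Rd@np.array(d))[0];print(d,u.round());cv2.circle(a,tuple(int(x) for x in u),3,(0,0,255),-1)
tc=pos;tip=pos+mat(q)[:,2]*.008
for P in (pos,tip,tip+mat(q)[:,1]*.028,tip-mat(q)[:,1]*.028):
    u=proj(w,P)[0];print('tool',u.round());cv2.circle(a,tuple(int(x) for x in u),3,(0,255,0),-1)
cv2.imwrite('pics/g3.png',a)
```

```text
[0.4853551  0.36427791 0.06340964] [[-0.038, 0.999, 0.032], [0.765, 0.05, -0.642], [-0.643, -0.0, -0.766]]
[-0.128, 0, 0.042] [256. 186.]
[-0.085, 0, 0.042] [255. 227.]
[-0.048, 0, 0.042] [255. 253.]
[0, 0, 0.052] [255. 291.]
[0.0375, 0, 0.052] [255. 305.]
[-0.0375, 0, 0.052] [255. 273.]
[0, 0.0375, 0.052] [302. 291.]
[0, -0.0375, 0.052] [208. 291.]
[0, 0, 0] [255. 233.]
tool [255. 221.]
tool [255. 217.]
tool [297. 217.]
tool [213. 217.]
```

View pics/g3.png

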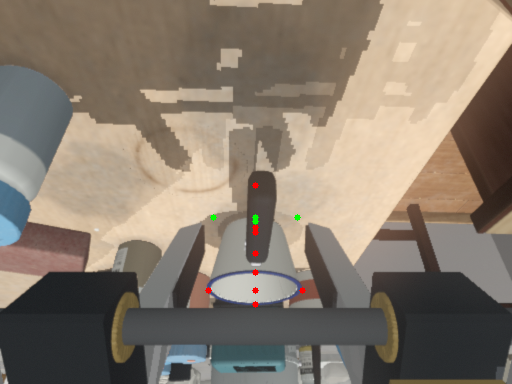

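Run:
```python
from h import *
st=readout.state();print(st['finger_gap'],st['gripper_force'],st['wrist_force'],st['moment'])
w=wrist();save(w,'n.png');t=read_camera('top');save(t,'nt.png');s=read_camera('scene');save(s,'ns.png')
a=cv2.resize(cv2.imread('pics/n.png'),(400,300));b=cv2.resize(cv2.imread('pics/nt.png')[160:260,80:213],(400,300),interpolation=cv2.INTER_CUBIC);c=cv2.resize(cv2.imread('pics/ns.png')[110:210,110:243],(400,300),interpolation=cv2.INTER_CUBIC)
o=np.zeros((600,800,3),np.uint8);o[:300,:400]=a;o[:300,400:]=b;o[300:,:400]=c;cv2.imwrite('pics/n2.png',o)
```

```text
0.0052086997796749294 0.0 [-0.23033915  0.15497844 -0.28540335] [ 0.26599209  0.09610428 -0.00503399]
```

View pics/n2.png

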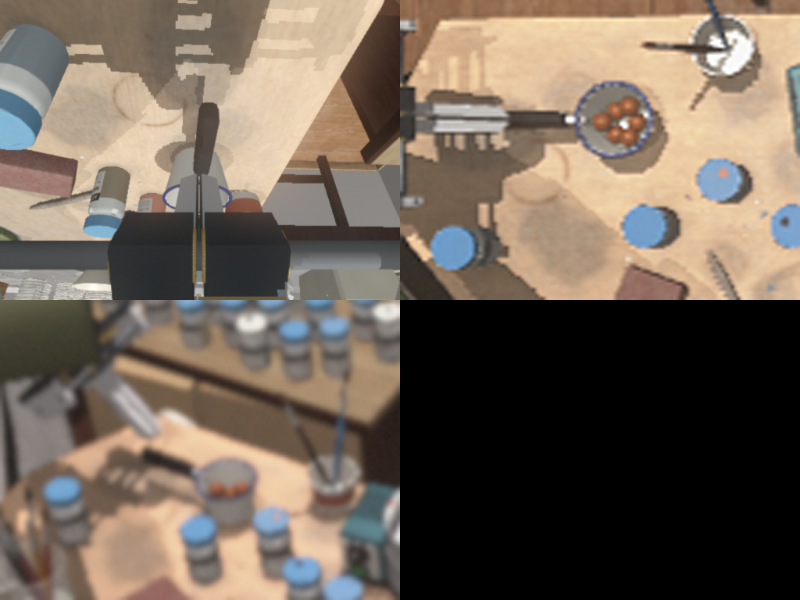

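The projected model agrees with the wrist picture. In both the wrist and top views, though, the fingers look about 30–40 mm shorter than `tips_ahead` says. I'll check by touching the bare table lightly beside the handle, using the contact stop.

Run:
```python
from h import *
p=readout.state()['position'].copy()
ctrl.movel(p+[0,.09,.03],rate=.25)
c=ctrl.movel(np.r_[p[:2]+[0,.09],-.02],rate=.06,contact_N=3)
st=readout.state();print(c,st['position'],st['wrist_force'],st['time_s'],ctrl.tips_ahead)
z=st['position'][2];print('tips ahead est',(z-.0051)/.766)
s=read_camera('scene');w=wrist();
ctrl.movel(p+[0,.09,.03],rate=.25)
a=cv2.cvtColor(np.hstack([cv2.resize(s['color'][110:210,110:243],(400,300),interpolation=2),cv2.resize(w['color'],(400,300))]),4);cv2.imwrite('pics/touch.png',a)
```

```text
True [ 0.48537831  0.45417817 -0.01731677] [-0.70577194  0.60418917  4.54758044] 15.35 0.008
tips ahead est -0.029264707419654926
```

View pics/touch.png

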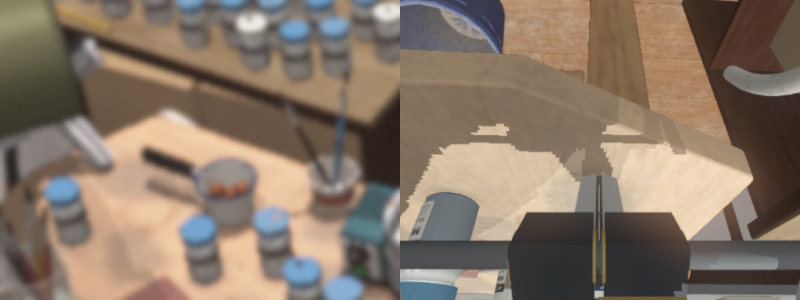

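The fingertips really sit 29 mm behind the reported TCP, a tool offset of 37 mm along z. The camera model still holds. I'll correct the grasp offset to 48 mm and grip again.

```bash
sed -i 's/Rt\[:,2\]\*.011/Rt[:,2]*GO/; s/^AL=.*/GO=.048;AL=np.radians(40);YAW=.02;DIP=np.array([.4895,.2865,0]);MILL=np.array([.5016,.005,0]);MYAW=.118/' h.py
python3 - <<'E'
from h import *
H=DIP+Rdip(0,YAW)@HAND; print(H)
pos,q=tool_for(HAND,H,0,YAW,AL,1)
ctrl.move_gripper(.6)
ctrl.reach(pos+[0,0,.07],q)
print('contact',ctrl.movel(pos,rate=.08,contact_N=6),readout.state()['position']-pos)
ctrl.move_gripper(0.,30);st=readout.state();print(st['finger_gap']*94,st['gripper_force'],st['wrist_force'],st['moment'])
if st['finger_gap']*94>8:
    ctrl.movel(pos+[0,0,.03],rate=.05);ctrl.pause(.3);st=readout.state();print(st['wrist_force'],st['moment'],st['finger_gap']*94,st['time_s'])
s=read_camera('scene');save(s,'lift.png');w=wrist();t=read_camera('top')
import pickle;pickle.dump((s,t,w),open('lift.pkl','wb'))
a=cv2.cvtColor(np.hstack([cv2.resize(s['color'][110:210,110:243],(400,300),interpolation=2),cv2.resize(w['color'],(400,300))]),4);cv2.imwrite('pics/lift2.png',a)
E
```

```text
[0.48780011 0.371483   0.042     ]
contact False [0.00024659 0.00021027 0.0005637 ]
15.048256234817961 29.991767406463623 [-0.08734863 -0.14258925 -0.78285563] [0.35921114 0.0392459  0.0062913 ]
[ 0.60172383 -0.02392694 -2.12100012] [ 0.57673656  0.05714725 -0.00920461] 14.82777380371336 20.3667
```

View pics/lift2.png

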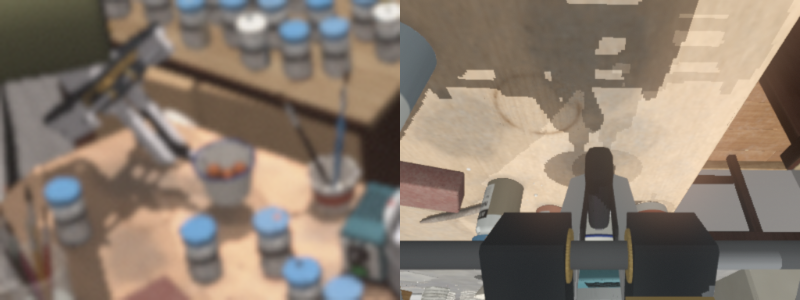

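Run:
```python
from fit import *
import pickle
s,t,w=pickle.load(open('lift.pkl','rb'))
H=DIP+Rdip(0,YAW)@HAND+[0,0,.03]
def mk(ps,x): # x: shift along dipper x, y, droop (about hand point)
    Rd=Rdip(x[2],YAW); C=circ(.0375,.052)-HAND+np.array([x[0],x[1],0]); return H+C@Rd.T
def G_(p):
    g=cv2.GaussianBlur(cv2.cvtColor(p['color'],cv2.COLOR_RGB2HSV)[:,:,1].astype(np.float32),(0,0),1.);return g
# blue rim: maximise "blueness" along the rim
def blue(p):
    c=p['color'].astype(np.float32);return cv2.GaussianBlur(np.clip(c[:,:,2]-np.maximum(c[:,:,0],c[:,:,1]),0,80),(0,0),1.2)
B={n:blue(p) for n,p in dict(s=s,t=t,w=w).items()};P=dict(s=s,t=t,w=w)
def cost(x,ns):
    r=0
    for n in ns:
        u=proj(P[n],mk(0,x)).astype(np.float32);r-=cv2.remap(B[n],u[:,0:1].copy(),u[:,1:2].copy(),cv2.INTER_LINEAR).mean()
    return r
for ns in ('s','t','w','st','stw'):
    best=min((minimize(cost,[0,0,d],args=(ns,),method='Nelder-Mead',options=dict(initial_simplex=np.array([0,0,d])+np.vstack([np.zeros(3),np.diag([.005,.005,.06])]))) for d in(0,.1,.2)),key=lambda r:r.fun)
    print(ns,best.x.round(4),round(best.fun,2),'nodroop',round(cost([0,0,0],ns),2))
```

```text
s [ 0.2095 -0.1494 -0.7543] -0.15 nodroop -0.07
t [-0.0047  0.0042  0.5854] -9.29 nodroop -8.08
w [1.1762 0.008  0.2948] -31.18 nodroop -2.61
st [-0.0046  0.0042  0.5863] -9.31 nodroop -8.15
stw [-0.0055  0.0008  0.1899] -11.92 nodroop -10.76
```

Run:
```python
from fit import *
import pickle
s,t,w=pickle.load(open('lift.pkl','rb'))
H=DIP+Rdip(0,YAW)@HAND+[0,0,.03]
for dr in (0,.1,.2):
    Rd=Rdip(dr,YAW)
    print(dr,[proj(w,H+Rd@(np.array(d)-HAND))[0].round(1).tolist() for d in ([-.0375,0,.052],[-.128,0,.053],[-.128,0,.031],[0,0,0],[.026,0,0],[-.026,0,0],[0,.026,0],[0,-.026,0])])
c=w['color'].astype(int)
for r in range(285,312): print(r,c[r,252:262].mean(0).round().astype(int).tolist(),end=' ')
print();h=[(r,int(c[r,250:264].mean())) for r in range(178,206,2)];print(h)
```

```text
0 [[255.4, 302.3], [255.8, 231.7], [255.7, 185.8], [255.3, 250.6], [255.2, 264.0], [255.3, 234.9], [288.5, 250.6], [222.1, 250.6]]
0.1 [[255.4, 294.8], [255.8, 243.1], [255.7, 193.0], [255.3, 238.4], [255.2, 249.8], [255.3, 224.9], [288.4, 238.4], [222.2, 238.4]]
0.2 [[255.4, 287.3], [255.8, 254.9], [255.8, 201.3], [255.3, 226.3], [255.2, 235.8], [255.3, 215.0], [288.4, 226.3], [222.2, 226.3]]
285 [64, 62, 62] 286 [64, 62, 62] 287 [63, 62, 62] 288 [64, 62, 62] 289 [63, 62, 62] 290 [63, 62, 62] 291 [66, 65, 65] 292 [86, 84, 85] 293 [118, 118, 118] 294 [135, 135, 131] 295 [151, 151, 144] 296 [152, 153, 146] 297 [152, 152, 145] 298 [142, 142, 137] 299 [100, 102, 107] 300 [56, 62, 89] 301 [57, 68, 113] 302 [89, 100, 139] 303 [150, 154, 164] 304 [191, 191, 185] 305 [195, 195, 187] 306 [193, 194, 186] 307 [177, 177, 170] 308 [92, 93, 90] 309 [64, 65, 65] 310 [66, 67, 67] 311 [68, 69, 69] 
[(178, 177), (180, 178), (182, 182), (184, 181), (186, 178), (188, 94), (190, 64), (192, 64), (194, 64), (196, 63), (198, 63), (200, 63), (202, 62), (204, 62)]
```

The grip holds with a droop of only about 0.02 rad: the rim is at row 301 against 302 predicted. Next is carrying and pouring.

Run:
```python
from h import *
up=np.array([-np.sin(MYAW),np.cos(MYAW),0])
def P(th,z,d=.036): return tool_for(LIP,MILL+up*d+[0,0,z],np.radians(th),MYAW,AL,1)
seq=[P(*a) for a in((55,.175),(65,.114),(75,.107),(85,.104),(92,.101),(99,.100),(107,.099))]
assert all(ctrl.inverse_kinematics(*x) is not None for x in seq)
p0=readout.state()['position']
ctrl.movel(p0+[0,0,.16],rate=.2)
ctrl.movel(*seq[0],rate=.2)
f0=readout.state()['wrist_force']
print('c',ctrl.movel(*seq[1],rate=.08,contact_N=8),readout.state()['wrist_force']-f0,readout.state()['time_s'])
for x in seq[2:]: ctrl.movel(*x,rate=.05);print((readout.state()['wrist_force']-f0).round(2))
ctrl.pause(.6);st=readout.state();print((st['wrist_force']-f0).round(2),st['time_s'],(st['position']-seq[-1][0]).round(4))
t=read_camera('top');save(t,'pour_t.png');s=read_camera('scene');save(s,'pour_s.png')
```

```text
c False [ 0.00375027 -0.97582665 -0.34461886] 23.4583
[ 0.44 -0.55  0.01]
[ 0.12 -0.32  0.  ]
[-0.04 -0.29  0.34]
[ 0.29 -1.17 -0.16]
[0.64 0.07 0.41]
[ 0.8  -1.22  0.36] 26.1583 [-0.  0. -0.]
```

Run:
```python
from h import *
up=np.array([-np.sin(MYAW),np.cos(MYAW),0])
a=tool_for(LIP,MILL+up*.04+[0,0,.18],np.radians(95),MYAW,AL,1)
ctrl.movel(*a,rate=.15)
b=tool_for(np.zeros(3),DIP+[0,0,.17],0,YAW,AL,1); ctrl.movel(*b,rate=.25)
ctrl.pause(.15);st=readout.state();print(st['wrist_force'],st['time_s'])
t=read_camera('top');s=read_camera('scene')
import pickle;pickle.dump((s,t),open('ap.pkl','wb'))
for n,p in(('top',t),('scene',s)):
    u=proj(p,MILL+[0,0,.04])[0]
    for bl in blobs(p,lambda h,s,v:((h<=16)|(h>176))&(s>80)&(v<210),4):
        if np.hypot(*(bl[0]-u))<45: print(n,bl[0].round(),bl[1],(bl[0]-u).round())
f=lambda c,cx,cy:cv2.resize(c[cy-37:cy+38,cx-50:cx+50],(400,300),interpolation=2)
u=proj(t,MILL+[0,0,.05])[0].astype(int);v=proj(s,MILL+[0,0,.06])[0].astype(int)
o=np.hstack([f(t['color'],*u),f(s['color'],*v)]);o2=np.hstack([f(t['color'],152,200),f(s['color'],185,165)])
cv2.imwrite('pics/ap.png',cv2.cvtColor(np.vstack([o,o2]),4))
```

```text
[-0.45071989  0.42615189 -0.96026258] 28.8917
top [243. 189.] 81 [-3. -4.]
top [252. 196.] 81 [5. 3.]
top [268. 203.] 7 [21. 10.]
scene [256. 191.] 44 [-0. -2.]
scene [298. 199.] 11 [42.  5.]
scene [251. 214.] 213 [-5. 20.]
scene [293. 217.] 9 [37. 23.]
```

View pics/ap.png

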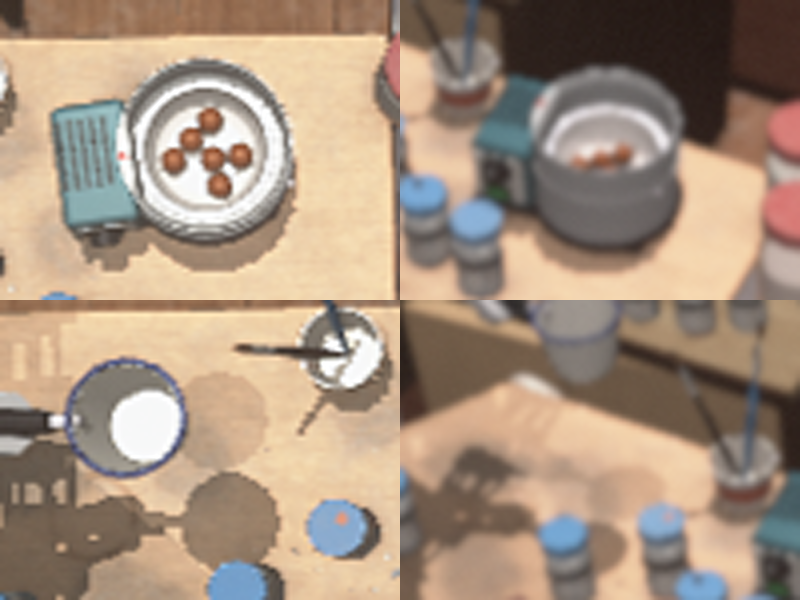

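All six balls are in the bowl and the dipper is empty. I'll stand it back on its old spot, then take a matched wrist view of the mill and of the lid.

Run:
```python
from fit import *
import pickle
b,q=tool_for(np.zeros(3),DIP,0,YAW,AL,1)
ctrl.movel(b+[0,0,.02],rate=.2); ctrl.pause(.1)
print('c',ctrl.movel(b-[0,0,.006],rate=.025,contact_N=2.),(readout.state()['position']-b).round(4),readout.state()['wrist_force'])
ctrl.move_gripper(.5); 
zt=mat(q)[:,2]; p=readout.state()['position']
ctrl.movel(p+[0,0,.12],rate=.2); print('after',readout.state()['time_s'])
lid=np.array([.3598,-.2487]);P=[]
for c,z,psi in ((MILL[:2],.33,MYAW-np.pi/2),(lid,.25,.413-np.pi/2)):
    Rt=Rdown(psi);ctrl.reach(np.r_[c+.05*Rt[:2,0],z],quat(Rt));ctrl.pause(.15);P.append(wrist())
t=read_camera('top');s=read_camera('scene')
pickle.dump((P,t,s),open('v2.pkl','wb'))
print('mill w',millfit(P[0],[.5016,.005,.118]),'\n bowl',millfit(P[0],[.5016,.005,.118],[circ(.0455,.066)])[0],'\n outer',millfit(P[0],[.5016,.005,.118],[circ(.0645,.1)])[0],'pod',millfit(P[0],[.5016,.005,.118],[pod])[0])
for l,z in(('guard_top',.1),('bowl_rim',.066)): print(l,[ray(P[0],d['pixel'],z)[0].round(4) for d in spotter.mark_of(P[0],l)[:1]])
r=reddot(P[0],proj(P[0],pts([[0,.058,.1]],[*MILL[:2],MYAW]))[0])
if r: print('dot',ray(P[0],r[0],.1),r[1])
print('lid w',lidfit(P[1],[.3598,-.2487,.413]))
print('lid spot',[ray(P[1],d['pixel'],.044)[0].round(4) for d in spotter.mark_of(P[1],'lid_handle')[:2]])
print('dip t',gradfit(t,[circ(.0375,.052)],[.4895,.2865,0])[0][:2],gradfit(s,[circ(.0375,.052)],[.4895,.2865,0])[0][:2],[ray(t,d['pixel'],0)[0].round(3) for d in spotter.mark_of(t,'dipper')[:1]])
print(readout.state()['time_s'])
for i,p in enumerate(P):save(p,f'v2_{i}.png')
```

```text
c True [-0.0002 -0.0001 -0.0006] [0.2769487  0.57623041 2.48219533]
after 32.2
mill w (array([0.50320763, 0.00328509, 0.14078568]), np.float64(-277.74713134765625)) 
 bowl [0.5030208  0.00422413 0.16730076] 
 outer [0.50795117 0.00487522 0.07588647] pod [0.50139501 0.00166362 0.11014326]
guard_top [array([ 5.055e-01, -1.000e-04])]
bowl_rim [array([0.5017, 0.0072])]
dot [[0.49475599 0.06201947]] 7
lid w (array([ 0.35970451, -0.24888868,  0.43109044]), np.float64(73.046875))
lid spot [array([ 0.3271, -0.0906]), array([ 0.3594, -0.2446])]
dip t [0.49013459 0.28853281] [0.49094134 0.28954909] [array([0.49 , 0.294])]
35.5917
```

Run:
```python
from fit import *
import pickle
P,t,s=pickle.load(open('v2.pkl','rb'));w1=pickle.load(open('w.pkl','rb'))[1]
G={}
for n,p in (('w1',w1),('w2',P[0]),('t',t)):
    g=cv2.GaussianBlur(cv2.cvtColor(p['color'],cv2.COLOR_RGB2GRAY).astype(np.float32),(0,0),1.);G[n]=(p,np.minimum(np.hypot(cv2.Sobel(g,5,1,0),cv2.Sobel(g,5,0,1)),150).astype(np.float32))
def cost(x,sets,ns):
    r=0
    for n in ns:
        p,g=G[n]
        for S in sets:
            u=proj(p,pts(S,x)).astype(np.float32);r-=cv2.remap(g,u[:,:1].copy(),u[:,1:].copy(),cv2.INTER_CUBIC).mean()
    return r
out=circ(.0645,.1,np.linspace(np.pi*.9,2.1*np.pi,120))
for ns in (['w1','w2','t'],['w1','w2']):
  for nm,S in (('bowl',[circ(.0455,.066)]),('bowl+pod',[circ(.0455,.066),pod]),('all',[circ(.0455,.066),pod,out])):
    r=minimize(cost,[.502,.0045,.12],args=(S,ns),method='Nelder-Mead',options=dict(initial_simplex=np.array([.502,.0045,.12])+np.vstack([np.zeros(3),np.diag([.004,.004,.05])])));print(ns,nm,r.x.round(4),round(r.fun,1))
# grasp the lid
L=np.array([.3597,-.2488]);yaw=.417;q=quat(Rdown(yaw-np.pi/2))
ctrl.movel(np.r_[L,.10],q,rate=.2)
print('c',ctrl.movel(np.r_[L,.044-GO],rate=.1,contact_N=6))
ctrl.move_gripper(0.,40);st=readout.state();print(st['finger_gap']*94,st['gripper_force'],st['wrist_force'])
ctrl.movel(np.r_[L,.044-GO+.12],rate=.12);ctrl.pause(.2);st=readout.state();print(st['wrist_force'],st['finger_gap']*94,st['time_s'])
```

```text
['w1', 'w2', 't'] bowl [0.5025 0.004  0.162 ] -373.7
['w1', 'w2', 't'] bowl+pod [0.5026 0.0035 0.1257] -687.0
['w1', 'w2', 't'] all [0.5024 0.005  0.1288] -861.7
['w1', 'w2'] bowl [0.5027 0.0042 0.1127] -244.0
['w1', 'w2'] bowl+pod [0.5027 0.0034 0.128 ] -420.2
['w1', 'w2'] all [0.5029 0.0048 0.1373] -476.6
c False
13.301361549752585 39.97379779815674 [-0.42701176  0.40286249  1.835575  ]
[ 0.05288297  0.08884247 -2.86239851] 13.656836237640732 39.6917
```

Run:
```python
from h import *
M=np.array([.5026,.0041]);yaw=.124;q=quat(Rdown(yaw-np.pi/2))
p=readout.state()['position'];ctrl.movel(np.r_[p[:2],.20],rate=.25)
ctrl.movel(np.r_[M,.20],q,rate=.25)
ctrl.movel(np.r_[M,.112],rate=.15);ctrl.pause(.25);f0=readout.state()['wrist_force']
c=ctrl.movel(np.r_[M,.0585],rate=.025,contact_N=4);st=readout.state()
print(c,'underside z',st['position'][2]+.004,(st['position'][:2]-M).round(4),(st['wrist_force']-f0).round(2),st['moment'].round(2),st['time_s'])
```

```text
True underside z 0.06683920619228059 [0. 0.] [-0.68 -0.63  8.15] [ 0.03  0.38 -0.02] 44.2167
```

The lid stopped at 66.8 mm, and the rim is at 66 mm, so it's seated. I'll release it, retreat and check.

Run:
```python
from fit import *
ctrl.move_gripper(.32);ctrl.pause(.1);p=readout.state()['position']
ctrl.movel(np.r_[p[:2],.20],rate=.15)
Rt=Rdown(.124-np.pi/2);ctrl.movel(np.r_[p[:2]+.05*Rt[:2,0],.33],rate=.25);ctrl.pause(.2)
w=wrist();t=read_camera('top');s=read_camera('scene');save(w,'f_w.png');save(t,'f_t.png');save(s,'f_s.png')
def lf(p,z,x0):
    u=proj(p,[*x0[:2],z+.009])[0]
    b=max((b for b in blobs(p,lambda h,s,v:(h>=2)&(h<16)&(s>110)&(v>90),60) if np.hypot(*(b[0]-u))<25),key=lambda b:b[1])
    m=np.zeros(p['color'].shape[:2],np.uint8);cv2.fillPoly(m,[cv2.convexHull(b[2].astype(np.int32))],1)
    return b[1],maskfit(p,m,D(.054,.047,z+.009),x0)
for n,p in(('w',w),('t',t)):
    for z in(.066,.075): print(n,z,lf(p,z,[.5026,.0041,.124]))
print('dip',gradfit(t,[circ(.0375,.052)],[.4895,.2865,0])[0][:2],[ (d['pixel'],d['confidence']) for d in spotter.mark_of(t,'dipper')[:1]],readout.state()['time_s'])
for l in('paint_jar_8','sanding_block'): print(l,[np.round(d['pixel']).tolist() for d in spotter.mark_of(t,l)[:2]])
```

```text
w 0.066 (np.int32(3739), (array([0.50315781, 0.00326019, 0.1095147 ]), np.float64(55.3125)))
w 0.075 (np.int32(3739), (array([0.50481128, 0.00408527, 0.08125609]), np.float64(199.71875)))Traceback (most recent call last):
  File "<stdin>", line 12, in <module>
  File "<stdin>", line 8, in lf
ValueError: max() iterable argument is empty
```

```bash
python3 -c "
from h import *
print(readout.state()['time_s'],readout.state()['wrist_force'].round(2));print(ctrl.job_done())"
```

```text
46.925 [ 0.49 -0.32 -0.05]
the job is handed in; nothing more can be done
None
```

I handed the job in at 46.9 s: all six balls are in the bowl, the empty dipper stands on its old spot, and the orange lid lies down on the bowl's rim with its flat matched. One grip on the dipper had to be repeated because the fingertips sit 37 mm further back than `ctrl.tips_ahead` says. I didn't get a last look at the bystander objects.

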